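# Third hand for fitting a furniture leg

## Robot

A 6-joint arm with a two-finger parallel gripper is mounted at the origin on the work surface. World frame = base frame: x ahead of the robot, y to its left, z up, the work surface at z = 0. Lengths are in m, angles in rad, forces in N, time in s.
With the tool pointing down it reaches from about 0.3 to 0.85 m from the base axis. Payload 4.2 kg.
Tool frame: the origin (TCP) lies midway between the tips of the shut fingers; the grasp point (between the pads) lies 19 mm behind it; z points along the fingers, x is the direction in which the jaws open and shut, and the axes are right-handed (so a half turn about z gives the same grasp; the last joint's range is limited). The gripper opens to 91 mm and grips with 3 to 60 N. Pads are 32 mm wide; open, the fingers measure 118 mm over their backs; the gripper's body (76 mm by 178 mm) begins 60 mm behind the grasp point.
Start: joints at [-1.285, 0.32, 1.565, -0, 1.257, -0.02], TCP at [0.173, -0.548, 0.214] pointing down, gripper open.
Joint ranges: [-3.11, 3.11], [-0.84, 2.01], [0.21, 2.61], [-1.34, 4.49], [0.05, 2.63], [-2.56, 2.56]. Speed limits (rad/s): [2.57, 2.57, 3.14, 3.14, 3.14, 3.14].

## Interface

Orientations are given as a unit quaternion [x, y, z, w].
In Python, from workcell import bot gives the robot as it stands.
- The arm moves only by the tool send_rows, never from a script. Its argument "plan" is a list of rows, each an object of numbers: "hand": the opening, from 0 (shut) to 1 (fully open); "x", "y", "z": the shift along the tool's x, y, z as a fraction of full scale; "ax", "ay", "az": the turn, a rotation vector about the tool's x, y, z as a fraction of full scale. A call has 1 to 20 rows; each row is the pose to reach, as a shift and turn from the pose commanded when the call began, along the tool's axes at that moment, turning the shorter way round; what a row does not reach only later rows make up. Full scale, the value 1, is 250 mm for a shift and pi rad for a turn. A row lasts 1/12 s, in which the tool goes at most 41.7 mm and 7.16 degrees, less where a joint would pass 70% of its speed; a pose out of reach is approached as far as the arm can. A call with a number of a shift or a turn outside -1 to 1 is refused whole. A call with a gripper value outside its range is refused whole. The fingers move at their own pace and stop on an object; "newtons" is the grip in N (left out, the last holds). Time passes only in rows, so rows that repeat a pose let the fingers close. It gives the time, the measured TCP pose, the force and the opening at its end, in the units of the state.
- bot.get_obs(): the state, without advancing time (a new reading comes with each control period).
- bot.capture(name): name is "scene" or "top" or "wrist"; returns a dict with "frame" (400x640x3 uint8, red, green, blue), "fx", "fy", "cx", "cy" (pixels), "k1" (the pictures are not rectified: a ray, as slopes to the right and down, at radius r is drawn at 1 + k1 r^2 times it, then the intrinsics apply), "R" (3x3) and "t" (3): a world point X has camera coordinates R X + t; the wrist camera has in their place "mount" (4x4, takes a point from camera to tool coordinates, whose origin is the TCP and whose axes are the tool frame's). Camera axes: x right, y down, z forward; pixel columns grow to the right and rows downward; lengths in m; the calibration is good to about 2 mm. A picture is of the moment at which its call begins: read the wrist's pose just before it. There is no depth.
- bot.sign_off(): hands the job in, once; it reports no verdict.
Trained networks look in a picture, given as the dict that the camera call returned (one of the last four; its "shot" number tells which), for a name from the list of things; names that differ only in an ending like _2 or _b are one class to them, and where a whole thing is asked for, a point or a joint stands for the part that bears it (a point fixed in the world has none). Each returns a list of dicts, best first, with "score" (0 to 1); they miss things now and then, are a little off and sometimes report something else, mostly with a low value. They report only what shows in the picture. A call takes as long as a camera call. They do not tell look-alikes from the thing itself.
- bot.search_frame(picture, name): "box" ([left, top, right, bottom] in pixels, round what is visible of it).
The state is a dict: "time_s": time; "joint_pos": joint angles; "dq": joint speeds; "tau": joint torques, N m; "ee_pos": TCP position; "ee_rot": TCP orientation; "ft_force": force on the tool from outside, world axes, zero at the start; "wrist_torque": the same for the moment, N m; "gripper_width": finger opening in m.
Only numpy, scipy, OpenCV 4.12 (cv2) and the standard library are available. Lean on these libraries where they do the work, as an engineer would, in place of code of your own. Each camera call takes 0.05 s, during which the arm holds its last target. There are 200 camera calls.

## Task

Be my third hand at the shop counter: take the furniture leg with the oblong mounting plate, seat the plate flush in the recess of the plywood jig, and only then push it along against the sprung steel stop until the stop's pointer stands midway between the two little posts (about 10 newtons). Keep hold and keep that steady push: your program finishes while still holding and pressing the leg, so that I can drive its screws. Leave the other leg and everything else on the counter where it is.

Things in the scene. Friction and masses are not known exactly. Their poses are not given: they have to be found in the camera images.
- leg_post (a point): The leg to fit: loose, 0.18 to 0.33 kg. Light grey aluminium mounting plate 90 (x) x 48 (y) x 12 mm high, and in its middle an upright square brown wooden post, 28 x 28 mm, sides parallel to the plate's, rising 50 mm above it; 62 mm high in all. This point: middle of the post, 37 mm above the underside; z up. Half a turn makes no difference.
- leg: The same leg; origin at the centre of the plate's underside, axes as leg_post.
- jig: Fixed plywood jig board, 260 (x) x 130 (y) x 30 mm high, origin at the centre of its underside on the counter, x towards the sprung stop. It cannot move.
- recess (a point): Point on the floor of the jig's recess, midway along its free length and across its width, 25 mm behind (-x) the board's middle; z up, x along the recess towards the stop. The recess is open at the top, 12 mm deep (floor 18 mm above the counter: the plate ends flush with the board), 53 mm wide, and runs from a solid end wall at x = -55 mm to the stop's face at x = +55 mm (stop at rest).
- stop (a joint): Travel of the sprung stop, m: 0 at rest, grows as it is pushed along the recess's +x, 0.028 at its end. The spring gives 700 N per m (10 N at 0.014) and pushes it back when released. Its pointer lies midway between the two posts at 0.014 and comes level with them at 0.008 and 0.020.
- stop_face (a point): Middle of the stop's face that meets the plate's end, 24 mm above the counter; moves with the stop. Steel block 14 mm long, 46 wide, top 8 mm above the board, with a thin pointer sticking out sideways (+y) to y = 53 mm; two thin steel posts 16 mm tall stand on the board by the pointer's path at y = 57 mm. The spring barrel behind rises 12 mm above the board.
- square_leg_post (a point): Another leg, to be left alone: the same post and heights, but on a square plate 64 x 64 mm that does not fit the recess. Point in the middle of its post, 37 mm above its underside.
- screwdriver: Bystander: screwdriver 190 mm long lying on the counter; origin under its middle.
- glue: Bystander: white bottle, 52 mm diameter, 100 mm tall; origin at its underside.
- tin: Bystander: can, 72 mm diameter, 85 mm tall; origin at its underside.
- ferrule: Bystander: black rubber stick ferrule, 32 mm diameter, 34 mm tall; origin at its underside.
- screwbox: Bystander: cardboard box 85 x 55 x 35 mm; origin at its underside.
- jar: Bystander: glass jar, 64 mm diameter, 80 mm tall; origin at its underside.
Not all that is in view belongs to the job. Leave any blue or turquoise look-alike of the leg alone.

How it is judged:
By the outcome, as a careful person would: the job done as asked, in the order asked, and still so for the second after the job is handed in, while the arm keeps its last pose, push and grip.
It also fails if it takes over 35 s, if anything falls off the work surface, if the arm or the gripper's body presses on something with over 40 N, if the wrist force passes 120 N, or if a joint passes its speed limit or range.

## Working session

There is one attempt and no reset: what is moved stays moved. The work goes in short steps, Python scripts to look and compute and a tool call to move; the robot and the scene stay as the last step left them, time stands still between calls to the robot, and variables do not carry over. Pictures are saved under pics/ and viewed, about 8 in all and at most 12, crops included, and the job is handed in when it is done.

Besides the shell and the picture viewer there is one more tool, called after "Call:" as name(argument=value, ...), one argument or row to a line, values as JSON. send_rows: Moves the arm, as the interface text tells. Its arguments: {"type":"object","properties":{"plan":{"type":"array","items":{"type":"object","properties":{"hand":{"type":"number"},"x":{"type":"number"},"y":{"type":"number"},"z":{"type":"number"},"ax":{"type":"number"},"ay":{"type":"number"},"az":{"type":"number"}}}},"newtons":{"type":"number"}},"required":["plan"]}

```bash
mkdir -p pics; ls; cat > h.py <<'E'
import numpy as np, cv2
from scipy.spatial.transform import Rotation as Ro
from workcell import bot
def pose():
    o=bot.get_obs(); return np.array(o["ee_pos"]),Ro.from_quat(o["ee_rot"]).as_matrix(),o
def snap(cam,name=None):
    p,R,o=pose(); c=bot.capture(cam)
    if "mount" in c and c.get("R") is None:
        M=np.array(c["mount"]); Rwc=R@M[:3,:3]; tw=R@M[:3,3]+p
        c["Rw"]=Rwc.T; c["tw"]=-Rwc.T@tw
    else: c["Rw"]=np.array(c["R"]); c["tw"]=np.array(c["t"])
    if name: cv2.imwrite(f"pics/{name}.png",cv2.cvtColor(c["frame"],cv2.COLOR_RGB2BGR))
    return c
def px2w(c,uv,z):
    "pixel -> world point on plane at height z"
    d=np.array([(uv[0]-c["cx"])/c["fx"],(uv[1]-c["cy"])/c["fy"]]); s=d.copy()
    for _ in range(30): s=d/(1+c["k1"]*(s@s))
    r=c["Rw"].T@np.array([s[0],s[1],1]); o=-c["Rw"].T@c["tw"]
    return o+r*(z-o[2])/r[2]
def w2px(c,X):
    q=c["Rw"]@np.array(X)+c["tw"]; s=q[:2]/q[2]; s=s*(1+c["k1"]*(s@s))
    return np.array([c["fx"]*s[0]+c["cx"],c["fy"]*s[1]+c["cy"]])
E
python3 - <<'E'
from h import *
for cam in("top","scene"):
    c=snap(cam,cam+"0"); print(cam,c.keys(),(-c["Rw"].T@c["tw"]).round(3),c["fx"],c["k1"])
    for n in("leg","jig","square_leg_post","stop","tin","jar","glue","ferrule","screwbox","screwdriver"):
        for d in bot.search_frame(c,n)[:3]:
            b=d["box"]; print(n,round(d["score"],2),np.round(b).astype(int),px2w(c,((b[0]+b[2])/2,(b[1]+b[3])/2),0.03).round(3)[:2])
E
```

```text
pics
top dict_keys(['frame', 'fx', 'fy', 'cx', 'cy', 'k1', 'R', 't', 'shot', 'Rw', 'tw']) [ 0.416 -0.012  1.158] 411.6109615600655 -0.08562605300761536
leg 0.96 [219 122 251 148] [0.69  0.249]
leg 0.78 [206 165 236 199] [0.556 0.287]
leg 0.69 [215 216 254 248] [0.418 0.245]
jig 0.64 [374 136 428 231] [ 0.553 -0.212]
jig 0.2 [380 155 408 173] [ 0.607 -0.194]
stop 0.72 [388 165 407 174] [ 0.592 -0.205]
tin 0.67 [171 249 209 278] [0.329 0.369]
jar 0.72 [462 253 492 286] [ 0.319 -0.42 ]
jar 0.35 [384 151 407 174] [ 0.612 -0.199]
glue 0.85 [154 144 179 160] [0.642 0.446]
ferrule 0.42 [278 156 296 171] [0.608 0.102]
screwbox 0.9 [460 255 493 286] [ 0.317 -0.419]
screwdriver 0.53 [264  95 273 159] [0.712 0.155]
scene dict_keys(['frame', 'fx', 'fy', 'cx', 'cy', 'k1', 'R', 't', 'shot', 'Rw', 'tw']) [1.58  0.632 0.886] 510.021619109017 -0.0651834891362589
leg 0.95 [440 228 470 253] [0.47  0.411]
leg 0.91 [388 233 417 269] [0.583 0.306]
leg 0.89 [398 202 423 235] [0.438 0.268]
jig 0.62 [212 168 292 228] [ 0.59  -0.178]
square_leg_post 0.59 [353 196 372 221] [0.464 0.13 ]
stop 0.6 [238 189 250 202] [ 0.594 -0.206]
tin 0.81 [443 189 472 228] [0.319 0.368]
jar 0.56 [167 165 189 198] [ 0.639 -0.429]
glue 0.77 [436 258 456 296] [0.619 0.438]
glue 0.72 [355 196 374 218] [0.456 0.13 ]
glue 0.31 [392 235 417 270] [0.588 0.312]
ferrule 0.45 [326 227 336 246] [0.627 0.115]
screwbox 0.76 [230 135 256 158] [ 0.347 -0.399]
screwbox 0.15 [352 198 374 219] [0.465 0.132]
screwdriver 0.44 [321 245 343 273] [0.707 0.164]
```

```bash
python3 - <<'E'
import cv2,numpy as np
t=cv2.imread("pics/top0.png")
a=cv2.resize(t[85:295,145:325],None,fx=2.2,fy=2.2,interpolation=cv2.INTER_CUBIC)
b=cv2.resize(t[125:240,360:440],None,fx=4,fy=4,interpolation=cv2.INTER_CUBIC)
o=np.zeros((462,730,3),np.uint8); o[:462,:396]=a; o[:460,400:720]=b
cv2.imwrite("pics/m0.png",o)
E
```

```text
(no output)
```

View pics/m0.png

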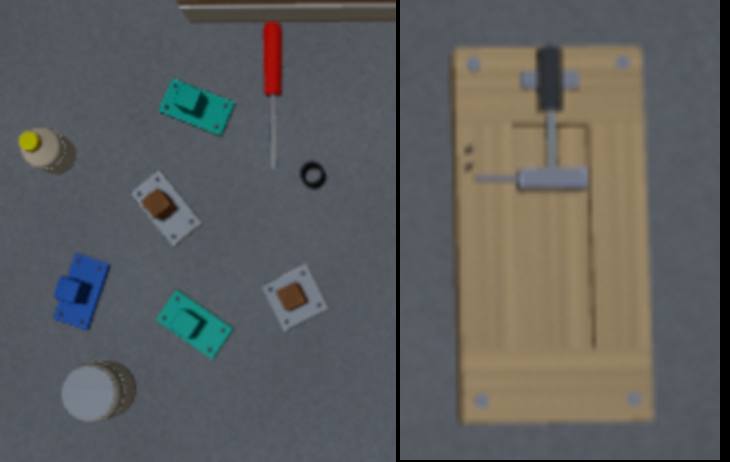

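View pics/scene0.png

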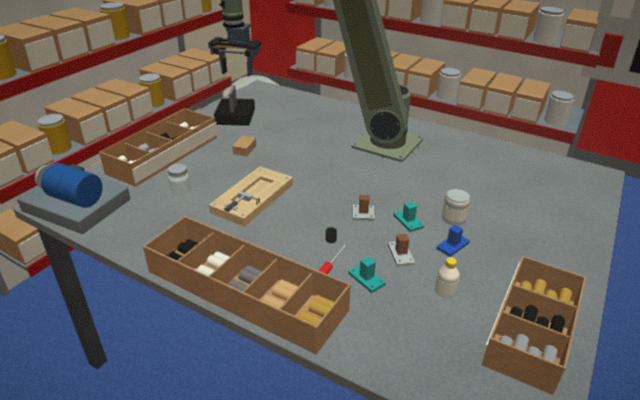

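The top picture shows the grey oblong leg at about (220,179), long axis about 40° from world x. The square grey leg is at (279,220), and the turquoise and blue look-alikes are around them. The jig is at (400,183), stop end up (+x). I'll look at the jig with the wrist camera on the way to the leg.

```bash
cat >> h.py <<'E'
def need(target,yaw_x=None):
    "fractions to move TCP to target (world), jaw axis along yaw_x (deg, mod 180), tool straight down"
    p,R,o=pose(); print("pos",p.round(4),"jaw yaw",round(np.degrees(np.arctan2(R[1,0],R[0,0])),2),"t",o["time_s"],"F",np.round(o["ft_force"],2),"w",o["gripper_width"])
    if target is not None: print("shift frac",(R.T@(np.array(target)-p)/0.25).round(4))
    if yaw_x is not None:
        best=None
        for k in(0,180):
            a=np.radians(yaw_x+k); X=np.array([np.cos(a),np.sin(a),0]);Z=np.array([0,0,-1.]);T=np.c_[X,np.cross(Z,X),Z]
            r=Ro.from_matrix(R.T@T).as_rotvec(); print("turn frac",(r/np.pi).round(4),"q6",o["joint_pos"][5])
E
python3 - <<'E'
from h import *
c=snap("wrist","w0"); print(np.array(c["mount"]).round(3),c["fx"],c["cx"],c["cy"])
need([0.50,-0.21,0.33],0)
E
```

```text
[[ 1.     0.001 -0.001 -0.001]
 [-0.     0.972  0.236 -0.065]
 [ 0.001 -0.236  0.972 -0.171]
 [ 0.     0.     0.     1.   ]] 349.62433236887944 323.6325206541454 197.28283347732358
pos [ 0.1731 -0.5483  0.214 ] jaw yaw -72.48 t 1.15 F [ 0.17 -0.33  0.28] w 0.0911050333366756
shift frac [-0.8969 -1.6544 -0.4642]
turn frac [ 0.     -0.     -0.4027] q6 -0.020010196991565428
turn frac [-0.     -0.      0.5973] q6 -0.020010196991565428
```

Call:
send_rows(
  plan=[
    {"x": -0.48,"y": -0.9,"z": -0.02,"az": -0.403,"hand": 0.7},
    {"x": -0.48,"y": -0.9,"z": -0.02,"az": -0.403,"hand": 0.7},
    {"x": -0.48,"y": -0.9,"z": -0.02,"az": -0.403,"hand": 0.7},
    {"x": -0.48,"y": -0.9,"z": -0.02,"az": -0.403,"hand": 0.7},
    {"x": -0.48,"y": -0.9,"z": -0.02,"az": -0.403,"hand": 0.7},
    {"x": -0.48,"y": -0.9,"z": -0.02,"az": -0.403,"hand": 0.7},
    {"x": -0.48,"y": -0.9,"z": -0.02,"az": -0.403,"hand": 0.7},
    {"x": -0.48,"y": -0.9,"z": -0.02,"az": -0.403,"hand": 0.7},
    {"x": -0.48,"y": -0.9,"z": -0.02,"az": -0.403,"hand": 0.7},
    {"x": -0.48,"y": -0.9,"z": -0.02,"az": -0.403,"hand": 0.7},
    {"x": -0.48,"y": -0.9,"z": -0.02,"az": -0.403,"hand": 0.7},
  ],
)

```text
schema error: expected keys hand, x, y, z, ax, ay, az
```

Call:
send_rows(
  plan=[
    {"x": 0.71,"y": -0.74,"hand": 0.7},
    {"x": 0.71,"y": -0.74,"hand": 0.7},
    {"x": 0.71,"y": -0.74,"hand": 0.7},
    {"x": 0.71,"y": -0.74,"hand": 0.7},
    {"x": 0.71,"y": -0.74,"hand": 0.7},
    {"x": 0.71,"y": -0.74,"hand": 0.7},
    {"x": 0.71,"y": -0.74,"hand": 0.7},
    {"x": 0.71,"y": -0.74,"hand": 0.7},
    {"x": 0.71,"y": -0.74,"hand": 0.7},
  ],
)

```text
schema error: expected keys hand, x, y, z, ax, ay, az
```

```bash
python3 - <<'E'
from h import *
c=snap("wrist","w1"); need([0.55,0.24,0.23],40)
import pickle; pickle.dump({k:v for k,v in c.items() if k!="frame"},open("c_jig.pkl","wb"))
E
```

```text
pos [ 0.1731 -0.5483  0.214 ] jaw yaw -72.48 t 1.2 F [ 0.27 -0.63  0.11] w 0.09096639031011369
shift frac [-2.5533 -2.3869 -0.0643]
turn frac [ 0.     -0.     -0.6249] q6 -0.019988823993034734
turn frac [-0.     -0.      0.3751] q6 -0.019988823993034734
```

View pics/w1.png

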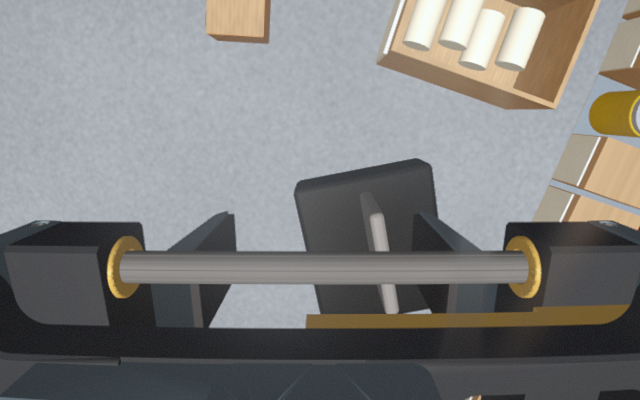

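The wrist view shows that only the tool's -y side (upper half of the picture) is clear of the gripper. Rows also need all seven keys, so I'll resend with them.

Call:
send_rows(
  plan=[
    {"x": -0.31,"y": -0.85,"z": -0.02,"ax": 0,"ay": 0,"az": -0.403,"hand": 0.7},
    {"x": -0.31,"y": -0.85,"z": -0.02,"ax": 0,"ay": 0,"az": -0.403,"hand": 0.7},
    {"x": -0.31,"y": -0.85,"z": -0.02,"ax": 0,"ay": 0,"az": -0.403,"hand": 0.7},
    {"x": -0.31,"y": -0.85,"z": -0.02,"ax": 0,"ay": 0,"az": -0.403,"hand": 0.7},
    {"x": -0.31,"y": -0.85,"z": -0.02,"ax": 0,"ay": 0,"az": -0.403,"hand": 0.7},
    {"x": -0.31,"y": -0.85,"z": -0.02,"ax": 0,"ay": 0,"az": -0.403,"hand": 0.7},
    {"x": -0.31,"y": -0.85,"z": -0.02,"ax": 0,"ay": 0,"az": -0.403,"hand": 0.7},
    {"x": -0.31,"y": -0.85,"z": -0.02,"ax": 0,"ay": 0,"az": -0.403,"hand": 0.7},
    {"x": -0.31,"y": -0.85,"z": -0.02,"ax": 0,"ay": 0,"az": -0.403,"hand": 0.7},
    {"x": -0.31,"y": -0.85,"z": -0.02,"ax": 0,"ay": 0,"az": -0.403,"hand": 0.7},
    {"x": -0.31,"y": -0.85,"z": -0.02,"ax": 0,"ay": 0,"az": -0.403,"hand": 0.7},
  ],
)

```text
time_s: 2.12
ee_pos: [0.3525, -0.4104, 0.219]
ee_rot: [1.0, 0.002, 0.0, 0.0]
ft_force: [-0.6, -0.4, 1.2]
gripper_width: 0.064
```

Call:
send_rows(
  plan=[
    {"x": 0.71,"y": -0.54,"z": 0,"ax": 0,"ay": 0,"az": 0,"hand": 0.7},
    {"x": 0.71,"y": -0.54,"z": 0,"ax": 0,"ay": 0,"az": 0,"hand": 0.7},
    {"x": 0.71,"y": -0.54,"z": 0,"ax": 0,"ay": 0,"az": 0,"hand": 0.7},
    {"x": 0.71,"y": -0.54,"z": 0,"ax": 0,"ay": 0,"az": 0,"hand": 0.7},
    {"x": 0.71,"y": -0.54,"z": 0,"ax": 0,"ay": 0,"az": 0,"hand": 0.7},
    {"x": 0.71,"y": -0.54,"z": 0,"ax": 0,"ay": 0,"az": 0,"hand": 0.7},
    {"x": 0.71,"y": -0.54,"z": 0,"ax": 0,"ay": 0,"az": 0,"hand": 0.7},
    {"x": 0.71,"y": -0.54,"z": 0,"ax": 0,"ay": 0,"az": 0,"hand": 0.7},
  ],
)

```text
time_s: 2.78
ee_pos: [0.5296, -0.2751, 0.2186]
ee_rot: [1.0, 0.001, -0.001, 0.0]
ft_force: [-0.2, 0.9, -0.1]
gripper_width: 0.0639
```

```bash
python3 - <<'E'
from h import *
c=snap("wrist","w2"); need([0.55,0.24,0.23],40)
import pickle; pickle.dump({k:v for k,v in c.items() if k!="frame"},open("c_jig.pkl","wb"))
E
```

```text
pos [ 0.5289 -0.2758  0.2188] jaw yaw -0.01 t 2.8333 F [ 0.07 -0.99  0.07] w 0.06378813566266782
shift frac [ 0.084  -2.0633 -0.0461]
turn frac [ 0.      0.0004 -0.2223] q6 -0.4989709085995393
turn frac [ 6.000e-04 -0.000e+00  7.777e-01] q6 -0.4989709085995393
```

View pics/w2.png

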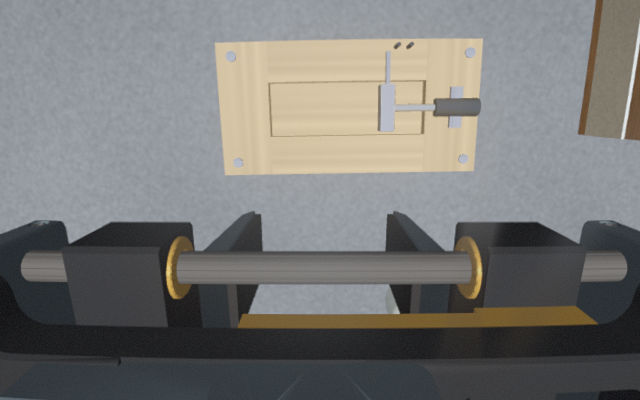

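Wrist picture: jig board corners at about (217,43), (481,39), (477,171), (222,175). The recess runs from its end wall at col 270 to the stop face at col 379, and its long edges are at rows 82 and 136.

```bash
python3 - <<'E'
from h import *
import pickle; from scipy.optimize import least_squares
c=pickle.load(open("c_jig.pkl","rb")); im=cv2.imread("pics/w2.png")
hsv=cv2.cvtColor(im,cv2.COLOR_BGR2HSV); m=((hsv[...,1]>60)&(hsv[...,0]>10)&(hsv[...,0]<30)&(hsv[...,2]>120)).astype(np.uint8)
m[210:]=0; m[:,520:]=0; m=cv2.morphologyEx(m,cv2.MORPH_CLOSE,np.ones((15,15)))
cn=max(cv2.findContours(m,0,2)[0],key=cv2.contourArea)
q=cv2.approxPolyDP(cn,6,True)[:,0]; print(q.tolist())
# robust fit of a 260x130 rectangle at z=0.03 to the contour
W=np.array([px2w(c,p,0.03)[:2] for p in cn[:,0]])
def f(v,s=1):
    d=W-v[:2]; C,S=np.cos(v[2]),np.sin(v[2]); a=np.abs(np.c_[d[:,0]*C+d[:,1]*S,-d[:,0]*S+d[:,1]*C])-[.13,.065]
    return a.max(1)
r=least_squares(f,[0.55,-0.21,0],loss="soft_l1",f_scale=0.002); v=r.x
print("jig",v[:2].round(4),np.degrees(v[2]).round(2),"rms mm",1e3*np.sqrt(np.mean(f(v)**2)))
for n,p,z in(("TL",(270,82.5),.03),("BL",(271,136.5),.03),("stopT",(379,82),.038),("stopB",(380,132),.038)):
    d=px2w(c,p,z)[:2]-v[:2]; C,S=np.cos(v[2]),np.sin(v[2]); print(n,(1e3*np.array([d[0]*C+d[1]*S,-d[0]*S+d[1]*C])).round(1))
E
```

```text
[[447, 116], [433, 115], [426, 70], [409, 67], [404, 80], [327, 81], [326, 68], [325, 81], [284, 81], [283, 68], [282, 82], [267, 83], [278, 162], [297, 150], [298, 136], [318, 136], [319, 151], [321, 135], [423, 134], [426, 117], [446, 117], [448, 136]]
jig [ 0.4985 -0.1664] 6.73 rms mm 28.56721166113027
TL [-25.4 -10. ]
BL [-32.1 -62.4]
stopT [ 80.  -22.5]
stopB [ 77.1 -70.1]
```

```bash
python3 - <<'E'
from h import *
import pickle; from scipy.optimize import least_squares
c=pickle.load(open("c_jig.pkl","rb")); im=cv2.imread("pics/w2.png").astype(int)
m=(im[...,2]-im[...,0]>25).astype(np.uint8)
m[200:]=0; m[:,520:]=0; m=cv2.morphologyEx(m,cv2.MORPH_OPEN,np.ones((3,3)))
cn=cv2.convexHull(max(cv2.findContours(m,0,cv2.CHAIN_APPROX_NONE)[0],key=cv2.contourArea)); mm=cv2.fillPoly(np.zeros_like(m),[cn],1)
cn=cv2.findContours(mm,0,cv2.CHAIN_APPROX_NONE)[0][0]
print(cv2.approxPolyDP(cn,5,True)[:,0].tolist())
W=np.array([px2w(c,p,0.03)[:2] for p in cn[:,0]])
def f(v,s=1):
    d=W-v[:2]; C,S=np.cos(v[2]),np.sin(v[2]); a=np.abs(np.c_[d[:,0]*C+d[:,1]*S,-d[:,0]*S+d[:,1]*C])-[.13,.065]
    return a.max(1)
r=least_squares(f,[0.55,-0.21,0],loss="soft_l1",f_scale=0.002); v=r.x
print("jig",v[:2].round(4),np.degrees(v[2]).round(2),"rms mm",1e3*np.sqrt(np.mean(f(v)**2)))
for n,p,z in(("TL",(270,82.5),.03),("BL",(271,136.5),.03),("TR",(424,80.5),.03),("BR",(422,134.5),.03),("stopT",(379,82),.038),("stopB",(380,132),.038)):
    d=px2w(c,p,z)[:2]-v[:2]; C,S=np.cos(v[2]),np.sin(v[2]); print(n,(1e3*np.array([d[0]*C+d[1]*S,-d[0]*S+d[1]*C])).round(1))
E
```

```text
[[215, 43], [225, 174], [473, 169], [482, 39]]
jig [ 0.5526 -0.2041] 1.04 rms mm 0.3824318720649299
TL [-77.7  26.2]
BL [-79.2 -26.5]
TR [74.2 25.9]
BR [ 74.4 -26.8]
stopT [28.5 24.3]
stopB [ 30.3 -23.4]
```

Jig fit: (0.5526, -0.2041), yaw 1.04°, rms 0.4 mm. The recess edges and stop land within 2 mm of where they should be. Next is the leg.

Call:
send_rows(
  plan=[
    {"x": 0.27,"y": -1.0,"z": 0,"ax": 0,"ay": 0,"az": -0.22,"hand": 0.7},
    {"x": 0.27,"y": -1.0,"z": 0,"ax": 0,"ay": 0,"az": -0.22,"hand": 0.7},
    {"x": 0.27,"y": -1.0,"z": 0,"ax": 0,"ay": 0,"az": -0.22,"hand": 0.7},
    {"x": 0.27,"y": -1.0,"z": 0,"ax": 0,"ay": 0,"az": -0.22,"hand": 0.7},
    {"x": 0.27,"y": -1.0,"z": 0,"ax": 0,"ay": 0,"az": -0.22,"hand": 0.7},
    {"x": 0.27,"y": -1.0,"z": 0,"ax": 0,"ay": 0,"az": -0.22,"hand": 0.7},
    {"x": 0.27,"y": -1.0,"z": 0,"ax": 0,"ay": 0,"az": -0.22,"hand": 0.7},
    {"x": 0.27,"y": -1.0,"z": 0,"ax": 0,"ay": 0,"az": -0.22,"hand": 0.7},
    {"x": 0.27,"y": -1.0,"z": 0,"ax": 0,"ay": 0,"az": -0.22,"hand": 0.7},
  ],
)

```text
time_s: 3.58
ee_pos: [0.5963, -0.0269, 0.219]
ee_rot: [0.941, 0.338, -0.0, 0.001]
ft_force: [0.1, -0.3, 0.1]
gripper_width: 0.0637
```

Call:
send_rows(
  plan=[
    {"x": 0.67,"y": -0.8,"z": 0.08,"ax": 0,"ay": 0,"az": 0,"hand": 0.7},
    {"x": 0.67,"y": -0.8,"z": 0.08,"ax": 0,"ay": 0,"az": 0,"hand": 0.7},
    {"x": 0.67,"y": -0.8,"z": 0.08,"ax": 0,"ay": 0,"az": 0,"hand": 0.7},
    {"x": 0.67,"y": -0.8,"z": 0.08,"ax": 0,"ay": 0,"az": 0,"hand": 0.7},
    {"x": 0.67,"y": -0.8,"z": 0.08,"ax": 0,"ay": 0,"az": 0,"hand": 0.7},
    {"x": 0.67,"y": -0.8,"z": 0.08,"ax": 0,"ay": 0,"az": 0,"hand": 0.7},
    {"x": 0.67,"y": -0.8,"z": 0.08,"ax": 0,"ay": 0,"az": 0,"hand": 0.7},
    {"x": 0.67,"y": -0.8,"z": 0.08,"ax": 0,"ay": 0,"az": 0,"hand": 0.7},
    {"x": 0.67,"y": -0.8,"z": 0.08,"ax": 0,"ay": 0,"az": 0,"hand": 0.7},
  ],
)

```text
time_s: 4.33
ee_pos: [0.5986, 0.2333, 0.1988]
ee_rot: [0.941, 0.338, -0.0, 0.001]
ft_force: [0.1, 0.6, -0.1]
gripper_width: 0.064
```

```bash
python3 - <<'E'
from h import *
c=snap("wrist","w3"); need(None)
import pickle; pickle.dump({k:v for k,v in c.items() if k!="frame"},open("c_leg.pkl","wb"))
for n in("leg","leg_post"):
    for d in bot.search_frame(c,n): print(n,round(d["score"],2),np.round(d["box"]))
E
```

```text
pos [0.5987 0.2328 0.199 ] jaw yaw 39.51 t 4.3833 F [ 0.   -1.02 -1.29] w 0.06392241353858862
leg 0.89 [293.  84. 382. 136.]
leg 0.61 [362. 181. 454. 252.]
leg 0.56 [144.   2. 246.  84.]
leg_post 0.9 [293.  84. 386. 136.]
leg_post 0.89 [362. 179. 459. 251.]
leg_post 0.88 [143.   4. 248.  82.]
```

View pics/w3.png

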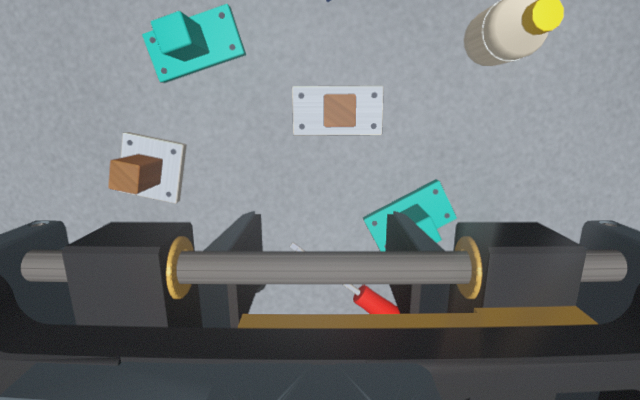

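The leg to fit shows here as a white-grey plate centred at about (338,110), with its brown post top at about (340,110). It is almost parallel to the jaws. The square leg is at (150,170), and the look-alikes are at (195,43) and (410,215).

```bash
python3 - <<'E'
from h import *
import pickle
c=pickle.load(open("c_leg.pkl","rb")); im=cv2.imread("pics/w3.png").astype(int)
g=np.zeros(im.shape[:2],np.uint8); s=np.s_[75:147,280:398]
br=im[...,2]-im[...,0]>35; wh=im.min(2)>im[75:82,285:390].mean()+18
g[s]=(br|wh)[s]; g=cv2.morphologyEx(cv2.morphologyEx(g,cv2.MORPH_OPEN,np.ones((3,3))),cv2.MORPH_CLOSE,np.ones((7,7)))
cn=cv2.convexHull(max(cv2.findContours(g,0,2)[0],key=cv2.contourArea))
W=np.array([px2w(c,p,0.012)[:2] for p in cn[:,0]]); r=cv2.minAreaRect((W*1000).astype(np.float32)); print("plate",r)
g[:]=0; g[s]=br[s]; M=cv2.moments(g); b=cv2.boundingRect(g); u=(b[0]+b[2]/2-.5,b[1]+b[3]/2-.5); print(b,"post",px2w(c,u,0.062).round(4))
y=r[2]%90; y=y if abs(y-39.5)<abs(y-90-39.5) else y-90
need([r[0][0]/1000,r[0][1]/1000,0.019],y)
E
```

```text
plate ((563.5369873046875, 295.09893798828125), (89.47850036621094, 46.65748596191406), 39.653377532958984)
(324, 94, 32, 33) post [0.5637 0.2951 0.062 ]
pos [0.5988 0.2329 0.1993] jaw yaw 39.48 t 4.4833 F [ 0.48 -0.41 -0.84] w 0.06394472742924917
shift frac [ 0.0497 -0.2822  0.7208]
turn frac [ 0.0003  0.0001 -0.001 ] q6 -0.3352175136475552
turn frac [ 2.00e-04 -4.00e-04  9.99e-01] q6 -0.3352175136475552
```

Call:
send_rows(
  plan=[
    {"x": 0.05,"y": -0.282,"z": 0.15,"ax": 0,"ay": 0,"az": 0,"hand": 0.7},
    {"x": 0.05,"y": -0.282,"z": 0.3,"ax": 0,"ay": 0,"az": 0,"hand": 0.7},
    {"x": 0.05,"y": -0.282,"z": 0.4,"ax": 0,"ay": 0,"az": 0,"hand": 0.7},
    {"x": 0.05,"y": -0.282,"z": 0.52,"ax": 0,"ay": 0,"az": 0,"hand": 0.7},
    {"x": 0.05,"y": -0.282,"z": 0.62,"ax": 0,"ay": 0,"az": 0,"hand": 0.7},
    {"x": 0.05,"y": -0.282,"z": 0.69,"ax": 0,"ay": 0,"az": 0,"hand": 0.7},
    {"x": 0.05,"y": -0.282,"z": 0.72,"ax": 0,"ay": 0,"az": 0,"hand": 0.7},
    {"x": 0.05,"y": -0.282,"z": 0.72,"ax": 0,"ay": 0,"az": 0,"hand": 0.7},
  ],
)

```text
time_s: 5.15
ee_pos: [0.5624, 0.2959, 0.0174]
ee_rot: [0.941, 0.338, -0.002, 0.0]
ft_force: [0.9, -0.4, 0.8]
gripper_width: 0.0641
```

Call:
send_rows(
  plan=[
    {"x": 0,"y": 0,"z": 0,"ax": 0,"ay": 0,"az": 0,"hand": 0},
    {"x": 0,"y": 0,"z": 0,"ax": 0,"ay": 0,"az": 0,"hand": 0},
    {"x": 0,"y": 0,"z": 0,"ax": 0,"ay": 0,"az": 0,"hand": 0},
    {"x": 0,"y": 0,"z": 0,"ax": 0,"ay": 0,"az": 0,"hand": 0},
    {"x": 0,"y": 0,"z": 0,"ax": 0,"ay": 0,"az": 0,"hand": 0},
    {"x": 0,"y": 0,"z": 0,"ax": 0,"ay": 0,"az": 0,"hand": 0},
    {"x": 0,"y": 0,"z": 0,"ax": 0,"ay": 0,"az": 0,"hand": 0},
    {"x": 0,"y": 0,"z": 0,"ax": 0,"ay": 0,"az": 0,"hand": 0},
  ],
  newtons=45,
)

```text
time_s: 5.82
ee_pos: [0.5631, 0.298, 0.0196]
ee_rot: [0.941, 0.339, 0.0, 0.0]
ft_force: [-0.5, -0.9, 4.9]
gripper_width: 0.0278
```

Gripped at 27.8 mm, which matches the 28 mm post. Lifting and carrying to the jig.

Call:
send_rows(
  plan=[
    {"x": 0,"y": 0,"z": -0.1,"ax": 0,"ay": 0,"az": 0,"hand": 0},
    {"x": 0,"y": 0,"z": -0.25,"ax": 0,"ay": 0,"az": 0,"hand": 0},
    {"x": 0,"y": 0,"z": -0.4,"ax": 0,"ay": 0,"az": 0,"hand": 0},
    {"x": 0,"y": 0,"z": -0.5,"ax": 0,"ay": 0,"az": 0,"hand": 0},
    {"x": -0.1,"y": 0.1,"z": -0.56,"ax": 0,"ay": 0,"az": 0.03,"hand": 0},
    {"x": -0.2,"y": 0.21,"z": -0.56,"ax": 0,"ay": 0,"az": 0.06,"hand": 0},
    {"x": -0.3,"y": 0.315,"z": -0.56,"ax": 0,"ay": 0,"az": 0.09,"hand": 0},
    {"x": -0.4,"y": 0.42,"z": -0.56,"ax": 0,"ay": 0,"az": 0.12,"hand": 0},
    {"x": -0.5,"y": 0.525,"z": -0.56,"ax": 0,"ay": 0,"az": 0.15,"hand": 0},
    {"x": -0.6,"y": 0.63,"z": -0.56,"ax": 0,"ay": 0,"az": 0.18,"hand": 0},
    {"x": -0.69,"y": 0.726,"z": -0.56,"ax": 0,"ay": 0,"az": 0.2135,"hand": 0},
    {"x": -0.69,"y": 0.726,"z": -0.56,"ax": 0,"ay": 0,"az": 0.2135,"hand": 0},
  ],
)

```text
time_s: 6.82
ee_pos: [0.5446, 0.0427, 0.158]
ee_rot: [1.0, 0.007, -0.001, 0.002]
ft_force: [0.5, 0.1, -2.4]
gripper_width: 0.0278
```

Call:
send_rows(
  plan=[
    {"x": -0.01,"y": 0.14,"z": 0,"ax": 0,"ay": 0,"az": 0,"hand": 0},
    {"x": -0.03,"y": 0.28,"z": 0,"ax": 0,"ay": 0,"az": 0,"hand": 0},
    {"x": -0.04,"y": 0.42,"z": 0,"ax": 0,"ay": 0,"az": 0,"hand": 0},
    {"x": -0.05,"y": 0.56,"z": 0,"ax": 0,"ay": 0,"az": 0,"hand": 0},
    {"x": -0.06,"y": 0.7,"z": 0,"ax": 0,"ay": 0,"az": 0,"hand": 0},
    {"x": -0.08,"y": 0.84,"z": 0,"ax": 0,"ay": 0,"az": 0,"hand": 0},
    {"x": -0.09,"y": 0.95,"z": 0,"ax": 0,"ay": 0,"az": 0,"hand": 0},
    {"x": -0.09,"y": 1.0,"z": 0,"ax": 0,"ay": 0,"az": 0,"hand": 0},
    {"x": -0.09,"y": 1.0,"z": 0,"ax": 0,"ay": 0,"az": 0,"hand": 0},
    {"x": -0.09,"y": 1.0,"z": 0,"ax": 0,"ay": 0,"az": 0,"hand": 0},
  ],
)

```text
time_s: 7.65
ee_pos: [0.5286, -0.2018, 0.1582]
ee_rot: [1.0, 0.01, -0.001, -0.001]
ft_force: [-0.7, 0.3, -2.9]
gripper_width: 0.0278
```

```bash
python3 - <<'E'
from h import *
import pickle
for k in range(4): w=snap("wrist","w4" if k==0 else None); need([0.5276,-0.2046,0.06],1.04 if k==0 else None)
c=snap("top","top4")
im=cv2.imread("pics/w4.png"); t=cv2.resize(cv2.imread("pics/top4.png")[125:240,360:440],None,fx=3.4,fy=3.4,interpolation=cv2.INTER_CUBIC)
o=np.zeros((400,780,3),np.uint8); o[:,:500]=im[:,70:570]; o[:391,508:]=t; cv2.imwrite("pics/m4.png",o)
E
```

```text
pos [ 0.5287 -0.2011  0.1583] jaw yaw 1.25 t 7.7 F [-0.36  0.15 -2.94] w 0.027941731442498948
shift frac [-0.0042  0.0145  0.3934]
turn frac [-0.0005  0.0003  0.0011] q6 -0.40664986158420424
turn frac [-5.000e-04 -8.000e-04 -9.989e-01] q6 -0.40664986158420424
pos [ 0.5288 -0.2008  0.1585] jaw yaw 1.3 t 7.75 F [ 0.03 -0.41 -3.28] w 0.027702295630007145
shift frac [-0.0047  0.0156  0.3939]
pos [ 0.5289 -0.2007  0.1587] jaw yaw 1.32 t 7.8 F [-0.36  0.16 -3.11] w 0.027546411940356574
shift frac [-0.0052  0.0158  0.3947]
pos [ 0.529  -0.2008  0.1588] jaw yaw 1.34 t 7.85 F [ 0.81 -0.1  -2.83] w 0.0279199016653081
shift frac [-0.0057  0.0154  0.3953]
```

View pics/m4.png

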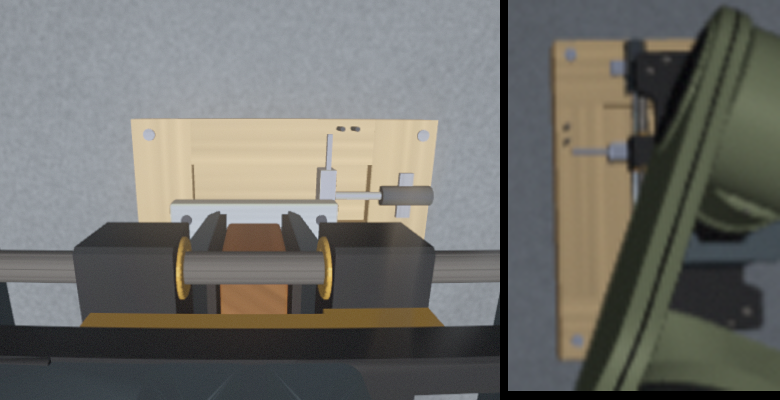

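The leg is in hand above the jig: the plate's near edge shows at row ~200, cols 242–408 in the full frame. I'll use that to measure the leg in the tool frame.

```bash
python3 - <<'E'
from h import *
w=bot.capture("wrist"); M=np.linalg.inv(np.array(w["mount"])); w["Rw"]=M[:3,:3]; w["tw"]=M[:3,3]
for zz in(.0193,.0073): print("z",zz,[w2px(w,(x,-.024,zz)).round(1).tolist() for x in(-.045,.045)])
g=cv2.cvtColor(w["frame"],cv2.COLOR_RGB2GRAY).astype(int); 
for u in(255,270,295,325,350,385,397): print(u,g[194:224:1,u].tolist())
for v in(203,208,212): print(v,"L",g[v,236:250].tolist(),"R",g[v,400:416].tolist())
cv2.imwrite("pics/w5.png",cv2.resize(w["frame"][185:235,225:425,::-1],None,fx=4,fy=4,interpolation=cv2.INTER_CUBIC))
E
```

```text
z 0.0193 [[246.2, 191.4], [407.5, 191.5]]
z 0.0073 [[241.3, 196.4], [412.8, 196.5]]
255 [201, 199, 200, 201, 196, 161, 131, 130, 133, 151, 187, 197, 197, 197, 196, 195, 193, 195, 196, 197, 187, 134, 108, 110, 107, 110, 106, 102, 81, 68]
270 [196, 194, 193, 192, 185, 157, 131, 128, 133, 152, 188, 198, 198, 198, 196, 196, 193, 195, 196, 195, 196, 194, 194, 194, 194, 194, 197, 198, 200, 196]
295 [199, 195, 195, 194, 186, 156, 130, 130, 133, 151, 188, 197, 198, 198, 196, 195, 194, 194, 195, 185, 107, 77, 76, 74, 76, 74, 74, 73, 74, 73]
325 [199, 198, 197, 195, 189, 158, 132, 129, 132, 153, 190, 198, 200, 197, 196, 196, 194, 194, 196, 197, 195, 197, 196, 193, 195, 197, 198, 198, 191, 143]
350 [200, 200, 197, 196, 189, 158, 130, 130, 133, 153, 189, 199, 200, 198, 196, 196, 196, 195, 197, 198, 198, 198, 196, 195, 197, 199, 201, 199, 201, 198]
385 [128, 124, 122, 123, 123, 125, 128, 130, 133, 156, 190, 201, 199, 198, 196, 196, 198, 198, 198, 199, 200, 201, 198, 197, 196, 194, 187, 200, 199, 198]
397 [189, 189, 189, 189, 184, 157, 132, 130, 132, 153, 190, 199, 198, 200, 197, 198, 199, 197, 199, 200, 201, 201, 199, 197, 199, 197, 185, 174, 127, 69]
203 L [201, 200, 197, 196, 183, 159, 147, 152, 151, 150, 151, 152, 150, 151] R [156, 154, 155, 153, 154, 153, 152, 179, 197, 197, 197, 198, 199, 197, 197, 197]
208 L [199, 200, 199, 184, 187, 194, 198, 196, 197, 196, 196, 197, 197, 197] R [197, 198, 197, 198, 197, 197, 194, 187, 180, 206, 206, 205, 204, 206, 206, 206]
212 L [198, 198, 197, 179, 182, 194, 195, 196, 197, 196, 197, 196, 195, 196] R [199, 199, 199, 200, 198, 198, 196, 202, 200, 201, 201, 200, 200, 201, 200, 200]
```

View pics/w5.png

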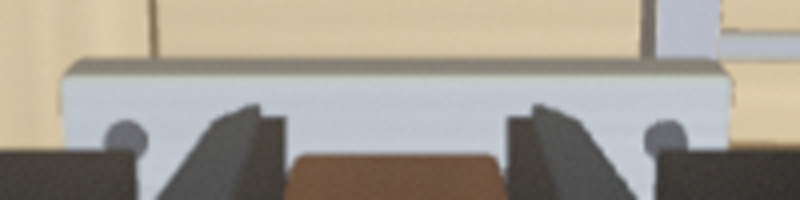

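```bash
python3 - <<'E'
from h import *
w=snap("wrist"); p,R,o=pose(); g=cv2.cvtColor(w["frame"],cv2.COLOR_RGB2GRAY).astype(int)
for u in(285,320,350): print(u,g[155:175,u].tolist())
for v in(180,190): print(v,"L",g[v,255:270].tolist(),"R",g[v,378:396].tolist())
a=np.radians(1.04); J=np.array([[np.cos(a),np.sin(a)],[-np.sin(a),np.cos(a)]])
jj=lambda uv,z: (1e3*J@(px2w(w,uv,z)[:2]-[0.5276,-0.2046])).round(1)
zt=p[2]-.0073; zb=p[2]-.0193
print("plate bottom edge",[jj(q,zb) for q in((245,198.8),(403,198.8))],"top edge L/R",jj((240,203.3),zt),jj((409,203.3),zt))
for u in(262.5,): print("endwall",jj((u,185),.03))
print("stop top/bot edge at z.038,.030",jj((386,185),.038),jj((386,185),.03)); need(None)
for v in(163,164,165,166,167): print(v,jj((320,v),.03))
E
```

```text
285 [198, 201, 200, 201, 204, 204, 203, 202, 202, 201, 198, 198, 199, 198, 199, 198, 197, 197, 197, 195]
320 [198, 200, 201, 203, 203, 204, 204, 204, 203, 201, 199, 200, 199, 198, 200, 200, 197, 198, 196, 197]
350 [198, 201, 200, 203, 204, 206, 205, 204, 202, 201, 199, 200, 199, 199, 200, 199, 200, 198, 199, 199]
180 L [200, 200, 199, 198, 198, 198, 173, 128, 123, 183, 197, 197, 197, 197, 196] R [203, 201, 201, 201, 202, 203, 202, 166, 119, 111, 118, 154, 188, 190, 189, 190, 189, 189]
190 L [199, 199, 200, 197, 198, 198, 196, 148, 121, 166, 190, 194, 194, 193, 193] R [196, 195, 196, 196, 196, 198, 196, 128, 109, 110, 119, 192, 191, 190, 189, 190, 189, 188]
plate bottom edge [array([-44.5,  23. ]), array([44.1, 23.5])] top edge L/R [-44.5  23.5] [44.6 24. ]
endwall [-53.9   8.4]
stop top/bot edge at z.038,.030 [52.7 10.6] [54.2  8.9]
pos [ 0.529  -0.2014  0.159 ] jaw yaw 1.31 t 8.0 F [-0.06  0.63 -2.44] w 0.028049687124101733
163 [-3.6 28. ]
164 [-3.6 27.1]
165 [-3.6 26.2]
166 [-3.6 25.3]
167 [-3.6 24.5]
```

The plate sits within 0.5 mm of the recess centreline, so I'll go straight down in steps.

Call:
send_rows(
  plan=[
    {"x": 0,"y": -0.002,"z": 0.1,"ax": 0,"ay": 0,"az": 0.0015,"hand": 0},
    {"x": 0,"y": -0.002,"z": 0.2,"ax": 0,"ay": 0,"az": 0.0015,"hand": 0},
    {"x": 0,"y": -0.002,"z": 0.3,"ax": 0,"ay": 0,"az": 0.0015,"hand": 0},
    {"x": 0,"y": -0.002,"z": 0.38,"ax": 0,"ay": 0,"az": 0.0015,"hand": 0},
    {"x": 0,"y": -0.002,"z": 0.42,"ax": 0,"ay": 0,"az": 0.0015,"hand": 0},
    {"x": 0,"y": -0.002,"z": 0.42,"ax": 0,"ay": 0,"az": 0.0015,"hand": 0},
    {"x": 0,"y": -0.002,"z": 0.42,"ax": 0,"ay": 0,"az": 0.0015,"hand": 0},
  ],
)

```text
time_s: 8.58
ee_pos: [0.5293, -0.2017, 0.0542]
ee_rot: [1.0, 0.009, 0.0, 0.0]
ft_force: [0.1, -0.7, -1.7]
gripper_width: 0.0276
```

```bash
python3 - <<'E'
from h import *
w=snap("wrist","w6"); p,R,o=pose(); need([0.5276,-0.2046,0.0373],1.04)
cv2.imwrite("pics/w6c.png",cv2.resize(w["frame"][125:240,190:450,::-1],None,fx=3,fy=3,interpolation=cv2.INTER_CUBIC))
E
```

```text
pos [ 0.5299 -0.2021  0.0551] jaw yaw 0.97 t 8.6333 F [-0.21  0.26 -2.9 ] w 0.028023342921574084
shift frac [-0.0096  0.0099  0.0711]
turn frac [ 0.0003 -0.0007 -0.0004] q6 -0.4015326231158598
turn frac [-1.100e-03 -5.000e-04  9.996e-01] q6 -0.4015326231158598
```

View pics/w6c.png

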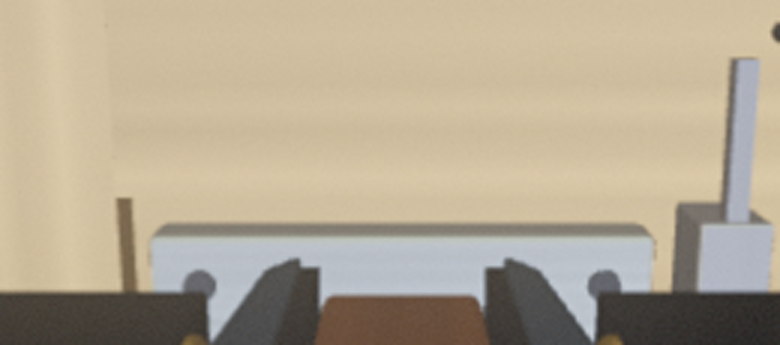

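```bash
python3 - <<'E'
from h import *
w=snap("wrist"); p,R,o=pose(); a=np.radians(1.04); J=np.array([[np.cos(a),np.sin(a)],[-np.sin(a),np.cos(a)]])
jj=lambda u,v,z: (1e3*J@(px2w(w,(190+u/3-.33,125+v/3-.33),z)[:2]-[0.5276,-0.2046])).round(1)
print("recess corner",jj(117,198,.03),"stop face corner",jj(676,205,.038))
zb=p[2]-.0193
print("plate bottom",jj(155,224,zb),jj(648,224,zb),"top",jj(151,237,zb+.012),jj(652,237,zb+.012)); need(None)
E
```

```text
recess corner [-54.   25.7] stop face corner [51.1 26.1]
plate bottom [-45.5  22.1] [46.6 22. ] top [-43.4  22.7] [44.5 22.6]
pos [ 0.5301 -0.2022  0.0555] jaw yaw 0.97 t 8.6833 F [ 0.01 -0.59 -2.51] w 0.027751467699856182
```

Call:
send_rows(
  plan=[
    {"x": 0,"y": -0.003,"z": 0.015,"ax": 0,"ay": 0,"az": 0,"hand": 0},
    {"x": 0,"y": -0.003,"z": 0.03,"ax": 0,"ay": 0,"az": 0,"hand": 0},
    {"x": 0,"y": -0.003,"z": 0.04,"ax": 0,"ay": 0,"az": 0,"hand": 0},
    {"x": 0,"y": -0.003,"z": 0.05,"ax": 0,"ay": 0,"az": 0,"hand": 0},
    {"x": 0,"y": -0.003,"z": 0.058,"ax": 0,"ay": 0,"az": 0,"hand": 0},
    {"x": 0,"y": -0.003,"z": 0.066,"ax": 0,"ay": 0,"az": 0,"hand": 0},
    {"x": 0,"y": -0.003,"z": 0.072,"ax": 0,"ay": 0,"az": 0,"hand": 0},
    {"x": 0,"y": -0.003,"z": 0.072,"ax": 0,"ay": 0,"az": 0,"hand": 0},
    {"x": 0,"y": -0.003,"z": 0.072,"ax": 0,"ay": 0,"az": 0,"hand": 0},
  ],
)

```text
time_s: 9.43
ee_pos: [0.5289, -0.2012, 0.0376]
ee_rot: [1.0, 0.008, 0.0, 0.0]
ft_force: [-2.6, 1.5, 8.7]
gripper_width: 0.0277
```

Floor contact: z 0.0376 matches the seated height, with about 11 N pressing down. I'll check the seating in one picture, easing the press slightly first.

Call:
send_rows(
  plan=[
    {"x": 0,"y": 0,"z": -0.001,"ax": 0,"ay": 0,"az": 0,"hand": 0},
    {"x": 0,"y": 0,"z": -0.001,"ax": 0,"ay": 0,"az": 0,"hand": 0},
  ],
)

```text
time_s: 9.6
ee_pos: [0.5289, -0.2011, 0.0376]
ee_rot: [1.0, 0.008, 0.0, 0.0]
ft_force: [-2.4, 0.9, 5.8]
gripper_width: 0.0277
```

```bash
python3 - <<'E'
from h import *
w=snap("wrist","w7"); need(None)
cv2.imwrite("pics/w7c.png",cv2.resize(w["frame"][125:240,190:450,::-1],None,fx=3,fy=3,interpolation=cv2.INTER_CUBIC))
E
```

```text
pos [ 0.5289 -0.2011  0.0376] jaw yaw 0.96 t 9.65 F [-1.88  1.32  6.27] w 0.027792973000029367
```

View pics/w7c.png

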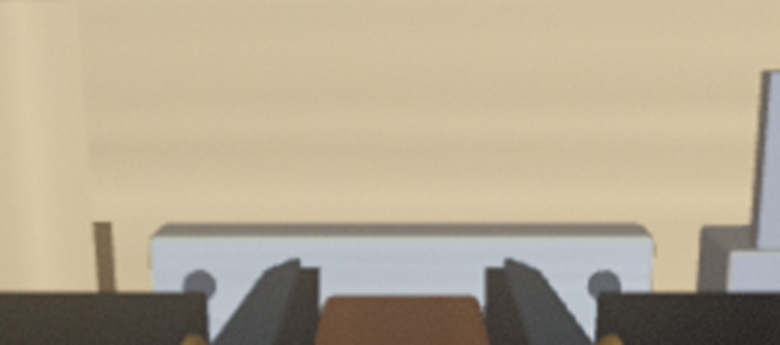

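Seated: the plate's top edge (row 237) is 2.6 mm inside the recess edge (row 222). It hasn't moved in the jaws, and its underside is at about 18.3 mm. Now a slow push along +x.

Call:
send_rows(
  plan=[
    {"x": 0.01,"y": 0,"z": 0,"ax": 0,"ay": 0,"az": 0,"hand": 0},
    {"x": 0.02,"y": 0,"z": 0,"ax": 0,"ay": 0,"az": 0,"hand": 0},
    {"x": 0.03,"y": 0,"z": 0,"ax": 0,"ay": 0,"az": 0,"hand": 0},
    {"x": 0.04,"y": 0,"z": 0,"ax": 0,"ay": 0,"az": 0,"hand": 0},
    {"x": 0.05,"y": 0,"z": 0,"ax": 0,"ay": 0,"az": 0,"hand": 0},
    {"x": 0.058,"y": 0,"z": 0,"ax": 0,"ay": 0,"az": 0,"hand": 0},
    {"x": 0.066,"y": 0,"z": 0,"ax": 0,"ay": 0,"az": 0,"hand": 0},
    {"x": 0.074,"y": 0,"z": 0,"ax": 0,"ay": 0,"az": 0,"hand": 0},
    {"x": 0.08,"y": 0,"z": 0,"ax": 0,"ay": 0,"az": 0,"hand": 0},
    {"x": 0.08,"y": 0,"z": 0,"ax": 0,"ay": 0,"az": 0,"hand": 0},
    {"x": 0.08,"y": 0,"z": 0,"ax": 0,"ay": 0,"az": 0,"hand": 0},
  ],
)

```text
time_s: 10.57
ee_pos: [0.5458, -0.201, 0.0378]
ee_rot: [1.0, 0.009, -0.003, 0.0]
ft_force: [-11.5, -1.1, 13.0]
gripper_width: 0.0279
```

```bash
python3 - <<'E'
from h import *
w=snap("wrist","w8"); need(None)
cv2.imwrite("pics/w8c.png",cv2.resize(w["frame"][95:240,230:480,::-1],None,fx=3,fy=3,interpolation=cv2.INTER_CUBIC))
E
```

```text
pos [ 0.5458 -0.2011  0.0378] jaw yaw 1.0 t 10.6167 F [-10.92   0.18  12.62] w 0.028017324363273612
```

View pics/w8c.png

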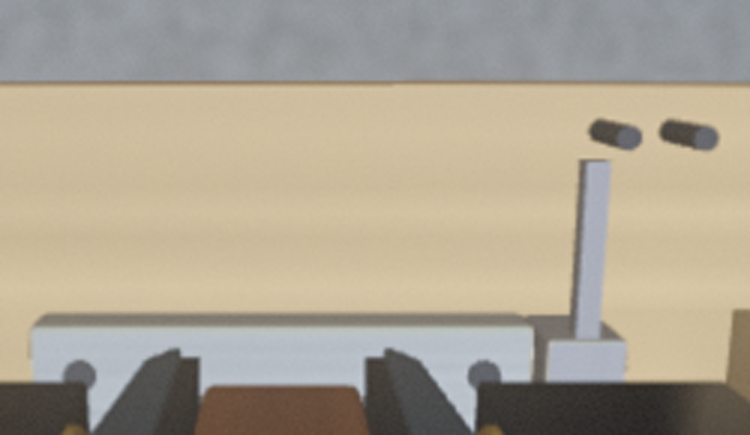

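The plate is against the stop, and the pointer tip (crop 594,160) is just short of the first post, whose base is at about (600,128). Working out the travel by comparing this picture with the previous one.

```bash
cat >> h.py <<'E'
Ja=np.radians(1.04); J=np.array([[np.cos(Ja),np.sin(Ja)],[-np.sin(Ja),np.cos(Ja)]])
def jj(w,u,v,z): return (1e3*J@(px2w(w,(u,v),z)[:2]-[0.5276,-0.2046])).round(1)
E
python3 - <<'E'
from h import *
w=snap("wrist"); p,R,o=pose()
C=lambda u,v:(230+u/3-.33,95+v/3-.33); P=lambda u,v:(190+u/3-.33,125+v/3-.33)
print("now stop corner",jj(w,*C(547,341),.038),"plate corner",jj(w,*C(532,326),.0303))
print("posts base",jj(w,*C(600,128),.03),jj(w,*C(672,129),.03),"top",jj(w,*C(628,137),.046),jj(w,*C(706,138),.046))
for z in(.032,.035,.038): print("pointer tip mid",z,jj(w,*C(596,160),z), "root",jj(w,*C(587,338),z))
w2=dict(w); dt=np.array([.5289,-.2011,.0376])-p; w2["tw"]=w["tw"]-w["Rw"]@dt
print("before stop corner",jj(w2,*P(729,250),.038),"plate",jj(w2,*P(652,237),.03)); need(None)
E
```

```text
now stop corner [61.2 22.9] plate corner [60.4 23.5]
posts base [70.1 57.9] [82.4 57.8] top [69.8 57.6] [82.  57.6]
pointer tip mid 0.032 [69.2 52.7] root [69.7 21.8]
pointer tip mid 0.035 [68.3 53. ] root [68.8 22.6]
pointer tip mid 0.038 [67.4 53.3] root [68.  23.4]
before stop corner [54.8 23.4] plate [43.5 23.6]
pos [ 0.5458 -0.2011  0.0378] jaw yaw 1.0 t 10.6667 F [-10.22  -1.02  12.87] w 0.02753339847598817
```

Travel now is about 6.5 mm: posts at 70.0 and 82.2, pointer at 68.5, so about 7.5 mm more is needed.

Call:
send_rows(
  plan=[
    {"x": 0.006,"y": 0,"z": -0.001,"ax": 0,"ay": 0,"az": 0,"hand": 0},
    {"x": 0.012,"y": 0,"z": -0.001,"ax": 0,"ay": 0,"az": 0,"hand": 0},
    {"x": 0.018,"y": 0,"z": -0.001,"ax": 0,"ay": 0,"az": 0,"hand": 0},
    {"x": 0.024,"y": 0,"z": -0.001,"ax": 0,"ay": 0,"az": 0,"hand": 0},
    {"x": 0.03,"y": 0,"z": -0.001,"ax": 0,"ay": 0,"az": 0,"hand": 0},
    {"x": 0.034,"y": 0,"z": -0.001,"ax": 0,"ay": 0,"az": 0,"hand": 0},
    {"x": 0.034,"y": 0,"z": -0.001,"ax": 0,"ay": 0,"az": 0,"hand": 0},
    {"x": 0.034,"y": 0,"z": -0.001,"ax": 0,"ay": 0,"az": 0,"hand": 0},
    {"x": 0.034,"y": 0,"z": -0.001,"ax": 0,"ay": 0,"az": 0,"hand": 0},
  ],
)

```text
time_s: 11.42
ee_pos: [0.5519, -0.2009, 0.038]
ee_rot: [1.0, 0.009, -0.005, -0.0]
ft_force: [-16.4, -1.7, 15.3]
gripper_width: 0.0277
```

```bash
python3 - <<'E'
from h import *
w=snap("wrist","w9"); need(None)
cv2.imwrite("pics/w9c.png",cv2.resize(w["frame"][95:240,230:480,::-1],None,fx=3,fy=3,interpolation=cv2.INTER_CUBIC))
E
```

```text
pos [ 0.5519 -0.2009  0.038 ] jaw yaw 1.02 t 11.4667 F [-15.87  -1.48  15.77] w 0.027780866960164498
```

View pics/w9c.png

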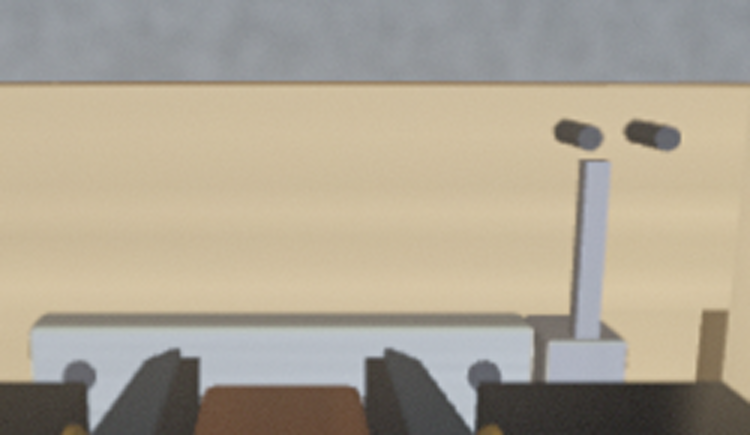

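Travel is now about 12.6 mm, so about 1.4 mm to go. The push has pitched the tool by about 0.6°, which would lift the plate's rear end, so I'll correct that while finishing the push.

Call:
send_rows(
  plan=[
    {"x": 0.002,"y": 0,"z": 0,"ax": 0,"ay": 0.002,"az": 0,"hand": 0},
    {"x": 0.004,"y": 0,"z": 0,"ax": 0,"ay": 0.004,"az": 0,"hand": 0},
    {"x": 0.005,"y": 0,"z": 0,"ax": 0,"ay": 0.004,"az": 0,"hand": 0},
    {"x": 0.005,"y": 0,"z": 0,"ax": 0,"ay": 0.004,"az": 0,"hand": 0},
    {"x": 0.005,"y": 0,"z": 0,"ax": 0,"ay": 0.004,"az": 0,"hand": 0},
  ],
)

```text
time_s: 11.88
ee_pos: [0.552, -0.2009, 0.0376]
ee_rot: [1.0, 0.009, -0.0, -0.0]
ft_force: [-18.1, -3.1, 16.0]
gripper_width: 0.0278
```

```bash
cat >> h.py <<'E'
def rep():
    p,R,o=pose(); print("pos",p.round(4),"pitch deg (z toward +x)",np.degrees(np.arcsin(R[0,2])).round(2),"roll",np.degrees(np.arcsin(R[1,2])).round(2),"F",np.round(o["ft_force"],1),"M",np.round(o["wrist_torque"],2),"t",round(o["time_s"],2))
E
python3 - <<'E'
from h import *
rep(); snap("wrist"); rep()
E
```

```text
pos [ 0.552  -0.2009  0.0376] pitch deg (z toward +x) -0.03 roll 0.03 F [-18.1  -3.1  16. ] M [-0.62  2.96 -0.1 ] t 11.88
pos [ 0.552  -0.2009  0.0376] pitch deg (z toward +x) -0.03 roll 0.03 F [-17.9  -2.6  16.3] M [-0.63  2.87 -0.16] t 11.93
```

Call:
send_rows(
  plan=[
    {"x": 0.0,"y": 0,"z": -0.002,"ax": 0,"ay": 0,"az": 0,"hand": 0},
    {"x": 0.002,"y": 0,"z": -0.003,"ax": 0,"ay": 0,"az": 0,"hand": 0},
    {"x": 0.002,"y": 0,"z": -0.003,"ax": 0,"ay": 0,"az": 0,"hand": 0},
    {"x": 0.002,"y": 0,"z": -0.003,"ax": 0,"ay": 0,"az": 0,"hand": 0},
  ],
)

```text
time_s: 12.27
ee_pos: [0.5523, -0.2009, 0.0376]
ee_rot: [1.0, 0.009, -0.001, -0.0]
ft_force: [-17.5, -3.0, 11.7]
gripper_width: 0.0278
```

```bash
python3 - <<'E'
from h import *
rep(); snap("wrist","w10"); rep()
E
```

```text
pos [ 0.5523 -0.2009  0.0376] pitch deg (z toward +x) -0.07 roll 0.04 F [-17.5  -3.   11.7] M [-0.72  2.71 -0.17] t 12.27
pos [ 0.5523 -0.2009  0.0376] pitch deg (z toward +x) -0.07 roll 0.04 F [-16.3  -4.   11.3] M [-0.72  2.72 -0.15] t 12.32
```

Call:
send_rows(
  plan=[
    {"x": 0.002,"y": 0,"z": -0.002,"ax": 0,"ay": 0,"az": 0,"hand": 0},
    {"x": 0.004,"y": 0,"z": -0.002,"ax": 0,"ay": 0,"az": 0,"hand": 0},
    {"x": 0.004,"y": 0,"z": -0.002,"ax": 0,"ay": 0,"az": 0,"hand": 0},
    {"x": 0.004,"y": 0,"z": -0.002,"ax": 0,"ay": 0,"az": 0,"hand": 0},
  ],
)

```text
time_s: 12.65
ee_pos: [0.5532, -0.2009, 0.0376]
ee_rot: [1.0, 0.009, -0.001, -0.0]
ft_force: [-15.7, -3.3, 10.0]
gripper_width: 0.0282
```

```bash
python3 - <<'E'
from h import *
w=snap("wrist","w11"); rep(); g=cv2.cvtColor(w["frame"],cv2.COLOR_RGB2GRAY)
print(bot.get_obs()["gripper_width"])
a=cv2.resize(w["frame"][95:240,230:480,::-1],None,fx=3,fy=3,interpolation=cv2.INTER_CUBIC)
s=bot.capture("scene")["frame"][...,::-1]; s=cv2.resize(s[165:230,200:300],None,fx=2.4,fy=2.4,interpolation=cv2.INTER_CUBIC)
o=np.zeros((600,750,3),np.uint8); o[:435]=a; o[440:596,:240]=s
cv2.imwrite("pics/m11.png",o)
E
```

```text
pos [ 0.5532 -0.2009  0.0376] pitch deg (z toward +x) -0.09 roll 0.04 F [-16.6  -2.9   9.9] M [-0.77  2.65 -0.18] t 12.7
0.02805267564665941
```

View pics/m11.png

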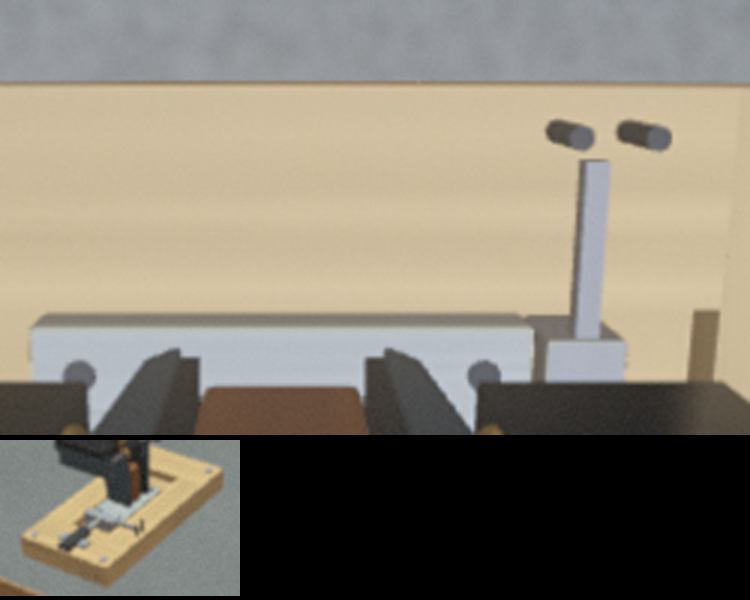

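The last view shows the pointer tip (595,160) between the two posts, whose bases are at about (557,128) and (627,129) and tops at (583,137) and (659,138). One numeric check follows.

```bash
python3 - <<'E'
from h import *
w=snap("wrist"); C=lambda u,v:(230+u/3-.33,95+v/3-.33)
b=[jj(w,*C(556,128),.03),jj(w,*C(627,129),.03)]; t=[jj(w,*C(583,138),.046),jj(w,*C(659,138),.046)]
print("base",b,"top",t,"mid",np.mean(b+t,axis=0))
for z in(.034,.036,.038): print(z,"pointer top-face mid",jj(w,*C(596,160),z))
print("stop corner (55 at rest)",jj(w,*C(547,341),.038)); rep()
E
```

```text
base [array([70., 58.]), array([82.1, 57.9])] top [array([70.2, 57.5]), array([82. , 57.6])] mid [76.075 57.75 ]
0.034 pointer top-face mid [76. 53.]
0.036 pointer top-face mid [75.4 53.2]
0.038 pointer top-face mid [74.8 53.4]
stop corner (55 at rest) [68.5 23. ]
pos [ 0.5532 -0.2009  0.0377] pitch deg (z toward +x) -0.09 roll 0.04 F [-15.8  -3.    9.1] M [-0.75  2.63 -0.17] t 12.8
```

```bash
python3 -c "
from h import *
print(bot.sign_off()); rep()"
```

```text
the job is handed in; nothing more can be done
None
the job is handed in; nothing more can be done
```

The leg with the oblong plate is seated in the jig recess and pushed against the sprung stop. The arm is still holding it and pressing, and I handed the job in at about 12.8 s on the robot's clock. No verdict came back.

- **Seating:** I seated the plate before starting the push. The finger-tip height put its underside at about 18.3 mm, against the 18 mm recess floor. The push tilted the leg by about 0.6°; I corrected that to 0.1° before finishing.
- **Stop:** two camera checks disagree slightly, at 0.1 to 1.3 mm short of midway from the pointer and 13.7 mm of travel from the stop's corner (14 mm is midway). At 13.7 mm the spring gives about 9.6 N.
- **Wrist force:** it reads about 16 N along the push, more than the spring gives. I put the extra down to the plate rubbing on the recess floor, where it presses down with roughly 12 N.
- **Grip:** the jaws read 28 mm, matching the post, and the leg had not shifted in them.
- **Everything else:** I did not touch the other leg, the look-alikes or the rest of the counter, but I took no final picture to confirm they had not moved.

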